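# Cover the reference sensor and press the lens barrel into its V-blocks

### The arm

A 7-joint arm with a two-finger parallel gripper is mounted at the origin on the work surface. World frame = base frame: x ahead of the robot, y to its left, z up, the work surface at z = 0. Lengths are in mm, angles in rad, forces in N, time in s.
With the tool pointing down it reaches from about 400 to 875 mm from the base axis. Payload 19.3 kg.
Tool frame: the origin (TCP) lies at the very end of the fingers, on their centre line; the grasp point (between the pads) lies 19 mm behind it (grip_point_offset is the z of the grasp point in the tool frame, in mm); z points along the fingers, x is the direction in which the jaws open and shut, and the axes are right-handed (so a half turn about z gives the same grasp; the last joint's range is limited). The gripper opens to 85 mm and grips with 20 to 120 N. Pads are 22 mm wide; open, the fingers measure 114 mm over their backs; the gripper's body (76 mm by 85 mm) begins 54 mm behind the grasp point. The pads swing forward as they close: fully open they stand 13 mm farther back than shut.
Start: joints at [1.266, 0.521, -0.036, 1.599, 0.021, 1.021, -0.113], TCP at [145.377, -607.849, 231.291] pointing down, gripper open.
Joint ranges: [-2.91, 2.91], [-0.3, 2.13], [-1.5, 1.42], [0.17, 2.43], [-1.26, 4.41], [0.16, 1.93], [-2.52, 2.52]. Speed limits (rad/s): [1.89, 1.89, 2.39, 2.39, 3.01, 3.01, 3.01].

### API

Orientations are given as a 3x3 rotation matrix whose columns are the frame's x, y, z axes.
In Python, from workcell import movep, movel, goto_joints, open_gripper, clamp, wait, inverse_kinematics, read_state, camera, PlanningError, finish_job, grip_point_offset gives the robot as it stands. Calls block until the motion is done:
- movep(position, orientation): joint-space move of the TCP to a pose.
- movel(position, frame=None, max_speed=150, guard=None): straight line of the TCP; frame=None keeps the orientation; max_speed is the mean speed in mm/s. With guard (N) it stops when the force on the tool has changed by that much, and returns True; else False.
- goto_joints(angles): joint-space move.
- open_gripper() and clamp(): open the fingers fully, or close them until they stop; the grip force is fixed at half the most.
- wait(seconds).
- inverse_kinematics(position, orientation): joint angles nearest the present ones, or None.
- read_state(): the state.
- camera(name): name is "scene" or "top" or "wrist"; returns a dict with "image" (400x640x3 uint8, blue, green, red), "range_z" (400x640 float32, mm along the optical axis (not along the pixel's ray), 0 where there is no reading), "fx", "fy", "cx", "cy" (pixels), "cam_to_world" (4x4, takes a point from camera to world coordinates). Camera axes: x right, y up, looking along -z (the intrinsics and any distortion apply to the point x, -y, -z); pixel columns grow to the right and rows downward; lengths in mm; the calibration is good to about 2 mm. A picture is of the moment at which its call begins.
A pose or a line that the arm cannot do raises PlanningError and nothing moves.
- finish_job(): hands the job in, once; it reports no verdict.
The state is a dict: "time": time; "qpos": joint angles; "qvel": joint speeds; "joint_efforts": joint torques, N m; "eef_pos": TCP position; "tool_rot": TCP orientation; "ft_force": force on the tool from outside, world axes, zero at the start; "torque": the same for the moment, N m; "finger_gap": finger opening in mm.
Only numpy, scipy, OpenCV 4.12 (cv2) and the standard library are available. Lean on these libraries where they do the work, as an engineer would, in place of code of your own. Each camera call takes 0.05 s, during which the arm holds its last target.

### The job

Get the lens jig ready for a light reading: first set the loose orange cover on the white sensor well so that it sits seated and level, and let go of it. Then take the lens barrel from its blue holder, lay it centred in the pair of V-blocks, and keep hold of it, pressing it straight down with about 15 N so that it bears on both sloping faces; finish while still holding it pressed there. Do not shift the jar, the screwdriver or the spare ring.

Things in the scene. Friction and masses are not known exactly. Their poses are not given: they have to be found in the camera images.
- jig: Fixed lens jig, origin on the bench, z up, x along the V groove. Aluminium base 12 mm thick, x -80 to +140, y -125 to +125 mm. At y = +60 two steel V-blocks in line, x -56 to -34 and +34 to +56; the 68 mm gap between them is free down to the base, for the fingers. At x +82 to +135, y +35 to +85 a grey lamp housing 90 mm high. White sensor well at x 0, y -65 mm.
- nest (a point): Point on the axis of a fully seated barrel, midway between the two V-blocks; 70 mm above the bench, axes as the jig's. The rigid faces slope at 45 degrees (90 degree V) and reach up to 1.4 mm below this height, where the groove is 36.8 mm wide; the blocks are 51 mm wide overall.
- flank_left: The two sloping steel faces on the jig's +y side of the V groove (one on each V-block, taken together). Origin at the nest point, axes as the jig's.
- flank_right: The two sloping steel faces on the jig's -y side of the V groove. Origin at the nest point, axes as the jig's.
- well_rim (a point): Centre of the mouth of the round white sensor well, at the height of its flat rim, 60 mm above the bench. Outer diameter 64 mm, inner diameter 54 mm, depth 42 mm.
- cover: Loose cover, about 120 g (varies), right way up on the bench. Origin at the centre of its underside, z up. From below: black spigot 48 mm diameter, 5 mm high, drops into the well's mouth with 3 mm play all round; orange disc 70 mm diameter, 5 to 10 mm; black round knob 18 mm diameter, 10 to 38 mm, to grip it by.
- cover_seat (a point): Centre of the underside of the cover's orange disc (5 mm above the cover's origin): lies on the rim's plane when seated.
- holder: Fixed blue barrel holder, 130 x 56 mm base plate 8 mm thick; origin on the bench. Two saddles at x = -43 and +43 mm (16 mm long along x, 46 mm wide, 37 mm high) carry the barrel along the holder's x axis; the 70 mm between them is free above the base plate, for the gripper's fingers.
- barrel: Loose grey metal lens barrel, about 120 g (hidden variation): plain cylinder 28 mm diameter, 120 mm long, black rings around its middle, glass at both ends, which are alike. Origin at its centre on its axis; x along its axis. It may be turned about its axis. In the holder its axis is 44 mm above the bench.
- vial: Bystander: small amber glass jar, 28 mm diameter, 50 mm high; origin at the centre of its underside.
- driver: Bystander: screwdriver 150 mm long lying on the bench along its x axis.
- spare_ring: Bystander: brass ring 44 mm outside, 30 mm inside, 10 mm high, lying flat; origin at the centre of its underside.
Things that resemble listed ones, but are neither listed nor needed, are in the scene too. Of the things that look like the barrel, the smallest one is meant.

How it is judged (in metres and radians):
On the way, in this order (a step that is already met when the one before it is completed fails the run):
1. the cover sits level on the sensor well, spigot inside, and is let go (horizontal distance between cover and well_rim below 0.006 m and z of cover_seat in the frame of well_rim between -0.002 and 0.002 m and angle between cover's own z axis and vertical below 0.05 rad and contact force between the fingers and cover below 0.2 N and linear speed of cover below 0.02 m/s), for 0.3 s.
2. the barrel is held pressed onto both sloping faces of the V-blocks (angle between the x axis of barrel and the x axis of jig, either way round below 0.05 rad and x of barrel in the frame of nest between -0.01 and 0.01 m and y of barrel in the frame of nest between -0.002 and 0.002 m and z of barrel in the frame of nest between -0.002 and 0.002 m and contact force between barrel and flank_left between 2 and 30 N and contact force between barrel and flank_right between 2 and 30 N and contact force between the fingers and barrel above 2 N and linear speed of barrel below 0.02 m/s), for 0.3 s.
At the end, for the whole second after the job is handed in: Cover on the well: 6 mm of centre, 2 mm of rim height, tilt under 0.05 rad, at rest, released. Barrel in the V-blocks: along the groove within 0.05 rad, centred within 10 mm lengthwise, axis within 2 mm sideways and in height, 2 to 30 N on each side, fingers still pressing on it (all of step 1 and all of step 2); the arm keeps its last pose, push and grip.
It fails at once if the jar is shifted by more than 30 mm (distance of vial from where it was at the start of the episode above 0.03 m).
It fails at once if the screwdriver is shifted by more than 30 mm (distance of driver from where it was at the start of the episode above 0.03 m).
It fails at once if the spare ring is shifted by more than 30 mm (distance of spare_ring from where it was at the start of the episode above 0.03 m).
It fails at once if the barrel is slammed or crushed into the V-blocks (over 80 N on a side) (contact force between barrel and flank_left above 80 N or contact force between barrel and flank_right above 80 N).
It also fails if it takes over 72 s, if anything falls off the work surface, if the arm or the gripper's body presses on something with over 40 N, if the wrist force passes 120 N, or if a joint passes its speed limit or range.

## Working session

There is one attempt and no reset: what is moved stays moved. The work goes in short steps, each a Python script; the robot and the scene stay as the last script left them, time stands still between calls to the robot, and variables do not carry over. Pictures are saved under pics/ and viewed, and the job is handed in when it is done.

```bash
ls; mkdir -p pics; python3 - <<'E'
from workcell import *
import cv2, numpy as np, pickle
for n in ("scene","top","wrist"):
    c=camera(n); cv2.imwrite(f"pics/{n}0.png",c["image"]); pickle.dump(c,open(f"{n}0.pkl","wb"))
    print(n,c["fx"],c["fy"],c["cx"],c["cy"],[k for k in c], np.round(c["cam_to_world"],3).tolist(), (c["range_z"]>0).mean())
s=read_state(); print(s["time"],s["eef_pos"],s["finger_gap"],s["ft_force"],grip_point_offset,np.round(s["tool_rot"],3))
E
```

```text
pics
scene 402.53227616774933 402.53227616774933 324.5905202725124 198.68651955722112 ['image', 'range_z', 'fx', 'fy', 'cx', 'cy', 'cam_to_world'] [[0.649, -0.659, 0.382, 918.657], [0.761, 0.569, -0.311, -264.352], [-0.012, 0.492, 0.87, 976.248], [0.0, 0.0, 0.0, 1.0]] 0.99608984375
top 506.9685282565135 506.9685282565135 318.84490325048625 191.46518427694008 ['image', 'range_z', 'fx', 'fy', 'cx', 'cy', 'cam_to_world'] [[-0.008, 0.993, -0.114, 332.174], [-1.0, -0.008, 0.002, 63.932], [0.001, 0.114, 0.994, 1625.508], [0.0, 0.0, 0.0, 1.0]] 0.9959453125
wrist 346.1271929852154 346.1271929852154 317.875021871484 200.56953886312166 ['image', 'range_z', 'fx', 'fy', 'cx', 'cy', 'cam_to_world'] [[0.233, 0.923, 0.306, 224.208], [-0.972, 0.222, 0.072, -587.958], [-0.001, -0.315, 0.949, 373.887], [0.0, 0.0, 0.0, 1.0]] 0.99608203125
0.15 [ 145.31331934 -607.64708154  230.88794918] 85.68673551225383 [ 0.40427169  0.36592054 -0.27108614] -18.700000000000003 [[ 0.233 -0.973 -0.   ]
 [-0.973 -0.233  0.001]
 [-0.001  0.    -1.   ]]
```

View pics/top0.png

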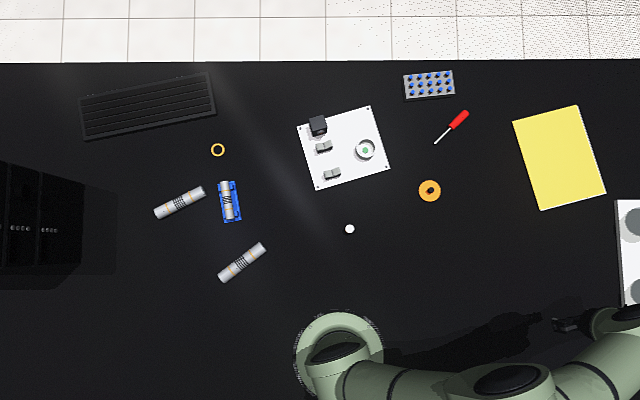

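View pics/scene0.png

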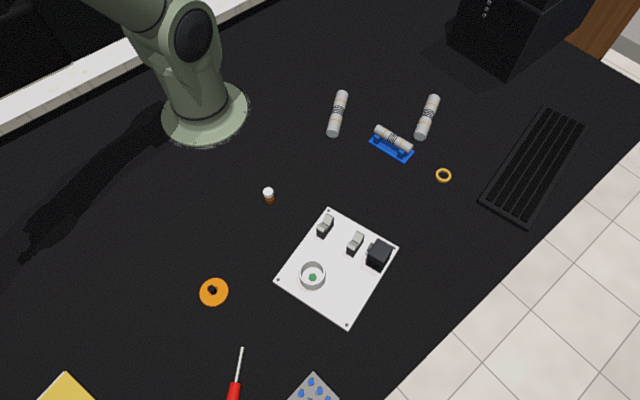

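View pics/wrist0.png

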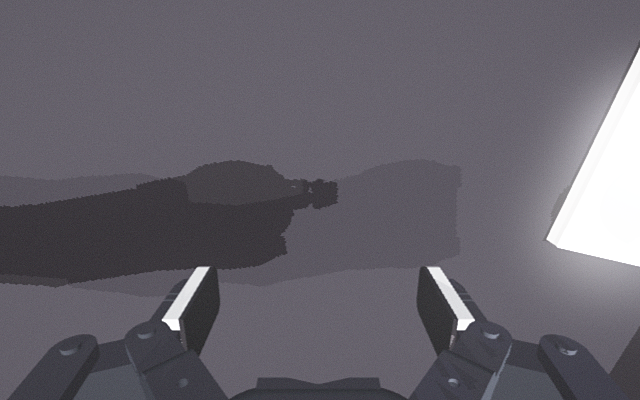

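Top view: orange cover at (430,190), well at (365,149), V-blocks at (324,146) and (332,174) and lamp at (318,125), so the jig's +x points up and slightly left. The amber jar is at (350,229), the ring at (218,150) and the screwdriver at (452,126). There are three barrel-like objects: (229,202) in the blue holder, (180,203) and (242,262). I'll check their sizes and take a crop.

```bash
cat > h.py <<'E'
import numpy as np, cv2, pickle
def ray(c,u,v):
    d=np.array([(u-c["cx"])/c["fx"],-(v-c["cy"])/c["fy"],-1.0]); T=c["cam_to_world"]
    return T[:3,3],T[:3,:3]@d
def onplane(c,u,v,z):
    o,d=ray(c,u,v); return o+d*(z-o[2])/d[2]
def proj(c,P):
    T=c["cam_to_world"]; p=T[:3,:3].T@(np.asarray(P,float)-T[:3,3])
    return np.array([c["cx"]+c["fx"]*p[0]/-p[2], c["cy"]-c["fy"]*p[1]/-p[2]])
def cloud(c):
    h,w=c["range_z"].shape; u,v=np.meshgrid(np.arange(w),np.arange(h)); r=c["range_z"]
    P=np.stack([(u-c["cx"])/c["fx"]*r,-(v-c["cy"])/c["fy"]*r,-r],-1); T=c["cam_to_world"]
    return P@T[:3,:3].T+T[:3,3]
def blobs(m,mn=20):
    n,l,s,ce=cv2.connectedComponentsWithStats(m.astype(np.uint8)); return [(i,s[i],ce[i],l==i) for i in range(1,n) if s[i,4]>=mn]
E
python3 - <<'E'
from h import *
for n in ("top","scene"):
    c=pickle.load(open(n+"0.pkl","rb")); im=c["image"]; hsv=cv2.cvtColor(im,cv2.COLOR_BGR2HSV); P=cloud(c)
    H,S,V=[hsv[...,i].astype(int) for i in range(3)]
    print(n)
    for nm,m in (("orange",(H>8)&(H<22)&(S>180)&(V>120)),("blue",(H>95)&(H<130)&(S>150)&(V>60)),("green",(H>45)&(H<85)&(S>60))):
        for i,s,ce,mm in blobs(m,15):
            print(nm,s.tolist(),ce.round(1),np.median(P[mm],0).round(0))
    # plate
    m=(S<40)&(V>150); 
    for i,s,ce,mm in blobs(m,60):
        if s[4]<8000:
            r=cv2.minAreaRect(np.argwhere(mm)[:,::-1].astype(np.float32)); print("white",s.tolist(),np.array(r[0]).round(1),np.array(r[1]).round(1),round(r[2],1),np.median(P[mm],0).round(0))
c=pickle.load(open("top0.pkl","rb")); im=c["image"]
a=cv2.resize(im[100:300,140:300],None,fx=3.,fy=3.,interpolation=cv2.INTER_CUBIC)
b=cv2.resize(im[90:200,280:400],None,fx=5,fy=5,interpolation=cv2.INTER_CUBIC)
cv2.imwrite("pics/barrels.png",a); cv2.imwrite("pics/jig.png",b)
E
```

```text
top
orange [425, 187, 10, 8, 21] [428.1 191.6] [ 512. -287.   12.]
blue [217, 181, 25, 42, 382] [231.  202.3] [484. 335.  10.]
green [363, 147, 5, 6, 24] [364.9 149.7] [650. -89.  21.]
white [403, 70, 52, 29, 643] [428.4  84. ] [23.3 48.9] 84.0 [ 860. -291.   32.]
white [297, 105, 94, 86, 4675] [343.  147.2] [67.  78.1] 73.3 [653. -23.  14.]
white [540, 176, 67, 35, 109] [574.4 200.7] [17.7 69. ] 60.5 [ 486. -782.    5.]
white [220, 181, 9, 9, 65] [224. 185.] [8. 8.] 90.0 [535. 356.  57.]
white [190, 187, 14, 13, 119] [196.7 192.9] [ 9.4 13. ] 63.4 [512. 447.  38.]
white [166, 193, 26, 18, 159] [178.3 201.6] [ 9.4 24.1] 63.4 [485. 505.  37.]
white [617, 200, 23, 106, 1473] [628.  252.5] [105.  22.] 90.0 [ 323. -910.   20.]
white [154, 204, 14, 14, 113] [160.4 210.8] [ 8.9 12.5] 63.4 [457. 559.  38.]
white [225, 210, 8, 9, 62] [228.5 214. ] [8. 7.] 90.0 [444. 340.  57.]
white [345, 224, 9, 9, 61] [349. 228.] [8. 8.] 90.0 [398. -32.  51.]
white [250, 243, 15, 15, 128] [257.  249.8] [10. 13.] 51.3 [332. 254.  38.]
white [236, 252, 18, 16, 97] [244.2 259.7] [ 9.4 16.2] 53.1 [305. 288.  3
[... 1455 characters left out ...]
]
white [171, 92, 76, 53, 1148] [212.9 126. ] [32.1 82.9] 60.9 [ 92. -11.  14.]
white [428, 94, 12, 12, 88] [434.1  98.8] [9.8 9.4] 26.6 [458. 560.  37.]
white [328, 120, 12, 12, 100] [333.3 125. ] [ 9.8 10.6] 15.9 [332. 254.  38.]
white [416, 123, 13, 12, 106] [422.4 128. ] [10.4 10.4] 21.8 [514. 447.  37.]
white [401, 140, 12, 10, 71] [406.1 145. ] [10.1  7. ] 31.0 [533. 352.  57.]
white [263, 187, 10, 11, 78] [267.5 191. ] [9.2 9.2] 45.0 [397. -35.  51.]
white [273, 207, 126, 124, 7148] [334.7 265.5] [90.6 98.3] 31.4 [664. -37.  13.]
white [235, 347, 9, 35, 84] [238.5 363.9] [ 2.5 34.9] 11.3 [ 694. -341.   17.]
white [288, 372, 51, 28, 544] [313.  385.5] [27. 50.] 90.0 [ 841. -246.   31.]
```

```bash
sleep 1
```

```text
(no output)
```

View pics/barrels.png

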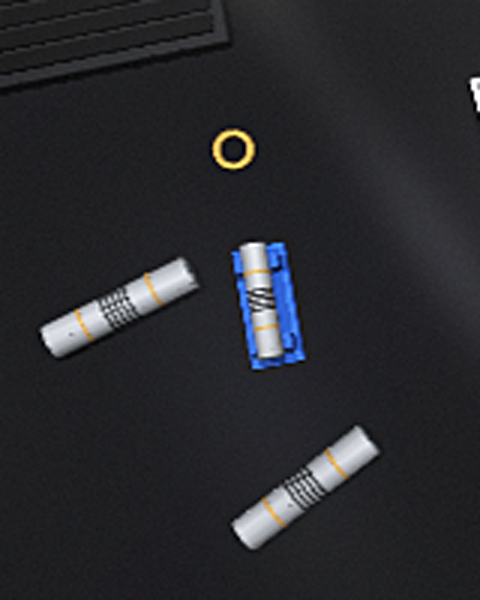

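View pics/jig.png

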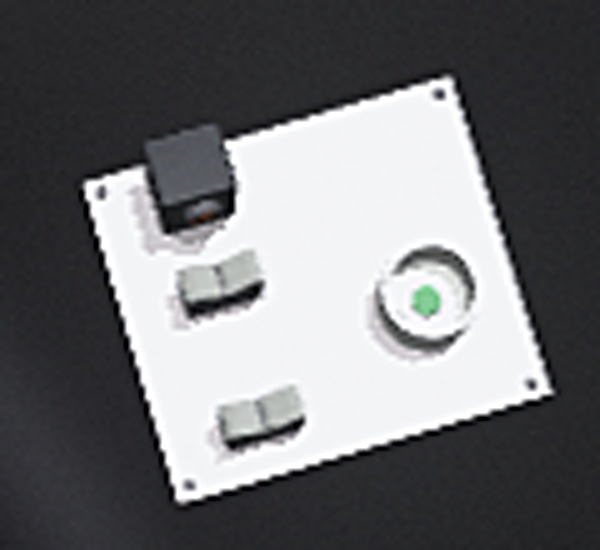

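The crop confirms it: the barrel in the holder at (229,202) is the shortest and thinnest. The other two are about 160 mm long and lie directly on the bench. Next I'll get coarse poses of the jig, cover and holder from both fixed views.

```bash
cat >> h.py <<'E'
def fit_rigid(A,B): # B = R A + t  2D
    A=np.asarray(A);B=np.asarray(B);a=A.mean(0);b=B.mean(0);U,_,Vt=np.linalg.svd((A-a).T@(B-b))
    D=np.diag([1,np.sign(np.linalg.det(Vt.T@U.T))]);R=Vt.T@D@U.T;t=b-R@a
    return R,t,np.linalg.norm((A@R.T+t)-B,axis=1)
JC=np.array([[-80,-125],[-80,125],[140,125],[140,-125.]])
E
python3 - <<'E'
from h import *
for n in ("top","scene"):
    c=pickle.load(open(n+"0.pkl","rb")); im=c["image"]; hsv=cv2.cvtColor(im,cv2.COLOR_BGR2HSV); P=cloud(c)
    H,S,V=[hsv[...,i].astype(int) for i in range(3)]
    # jig: height mask 5..100 around
    m=(S<40)&(V>140)
    b=max([x for x in blobs(m,300) if abs(np.median(P[x[3]],0)-[655,-25,13]).max()<30],key=lambda x:x[1][4])[3]
    pts=cv2.convexHull(np.argwhere(b)[:,::-1].astype(np.int32))
    # lines: use quad approx of hull
    q=cv2.approxPolyN(pts,4).reshape(-1,2).astype(float)
    Q=np.array([onplane(c,*p,12)[:2] for p in q])
    best=None
    for k in range(4):
        for f in (1,-1):
            A=np.roll(Q[::f],k,axis=0); R,t,e=fit_rigid(JC,A)
            # lamp side: pick R ~ +x world
            if R[0,0]>0.5 and (best is None or e.max()<best[2].max()): best=(R,t,e)
    R,t,e=best; print(n,q.round(1).tolist(),"jig t",t.round(1),"yaw",np.arctan2(R[1,0],R[0,0]).round(4),e.round(1))
    print("nest",(R@[0,60]+t).round(1),"well",(R@[0,-65]+t).round(1))
    o=(((H>8)&(H<25)&(S>130)&(V>90)))|((V<30)&False)
    for i,s,ce,mm in blobs(o,10):
        p=np.median(P[mm],0)
        if 450<p[0]<570 and -350<p[1]<-230:
            print("o",s.tolist())
    w=(abs(P[...,0]-515)<60)&(abs(P[...,1]+291)<60)&o
    ct=cv2.convexHull(np.argwhere(w)[:,::-1].astype(np.int32)); el=cv2.fitEllipse(ct); print("cover ell",el,onplane(c,*el[0],10).round(1))
    k=(abs(P[...,0]-515)<60)&(abs(P[...,1]+291)<60)&(P[...,2]>30); print("knob",P[k].mean(0).round(1),k.sum())
    k=(abs(P[...,0]-490)<80)&(abs(P[...,1]-345)<80)&(P[...,2]>50);X=P[k]; d=X[:,:2]-X[:,:2].mean(0); v=np.linalg.svd(d,full_matrices=False)[2][0]; pr=d@v
    print("barrel",X.mean(0).round(1),np.arctan2(v[1],v[0]).round(3),pr.min().round(1),pr.max().round(1),X[:,2].max().round(1))
    k=(H>95)&(H<130)&(S>120)&(V>40)&(abs(P[...,0]-490)<90)&(abs(P[...,1]-340)<80)&(P[...,2]<12); r=cv2.minAreaRect(P[k][:,:2].astype(np.float32)); print("holder",r)
E
```

```text
top [[390.0, 168.0], [315.0, 190.0], [296.0, 126.0], [370.0, 105.0]] jig t [632.4 -26.3] yaw 0.2782 [1.6 1.2 1.1 1.6]
nest [615.9  31.4] well [650.2 -88.8]
o [418, 180, 23, 22, 358]
cover ell ((429.2587890625, 190.3486328125), (21.348182678222656, 22.426742553710938), 109.4524917602539) [ 517.9 -293.8   10. ]
knob [ 517.1 -291.8   38.2] 29
barrel [486.8 348.5  57.3] -2.958 -62.9 58.3 68.7
holder ((488.7072448730469, 349.6963806152344), (131.77084350585938, 60.52198028564453), 10.489139556884766)
scene [[348.0, 331.0], [272.0, 281.0], [327.0, 206.0], [399.0, 247.0]] jig t [630.2 -27.2] yaw 0.2862 [0.1 0.5 0.4 0.1]
nest [613.3  30.4] well [648.6 -89.6]
o [199, 277, 30, 30, 629]
cover ell ((213.34779357910156, 291.617919921875), (27.464221954345703, 31.187374114990234), 48.13860321044922) [ 515.9 -294.8   10. ]
knob [ 516.6 -294.4   38.3] 50
barrel [489.1 344.5  56.4] 0.186 -61.7 58.7 63.6
holder ((483.638671875, 348.3642883300781), (134.87892150878906, 65.23016357421875), 12.799088478088379)
```

```bash
cat >> h.py <<'E'
def R_(a): # tool down, jaw axis at yaw a
    x=np.array([np.cos(a),np.sin(a),0]); z=np.array([0,0,-1.]); return np.stack([x,np.cross(z,x),z],1)
A0=-1.29
E
python3 - <<'E'
from h import *
from workcell import *
movep([516.5,-294,160],R_(A0))
s=read_state(); print(s["time"],s["eef_pos"],s["qpos"])
c=camera("wrist"); cv2.imwrite("pics/w1.png",c["image"]); pickle.dump(c,open("w1.pkl","wb"))
im=c["image"]; hsv=cv2.cvtColor(im,cv2.COLOR_BGR2HSV); P=cloud(c)
H,S,V=[hsv[...,i].astype(int) for i in range(3)]
o=(H>8)&(H<25)&(S>130)&(V>90)
b=max(blobs(o),key=lambda x:x[1][4])
ct=cv2.convexHull(np.argwhere(b[3])[:,::-1].astype(np.int32)); el=cv2.fitEllipse(ct); print(el,onplane(c,*el[0],10).round(1))
k=(np.hypot(P[...,0]-516.5,P[...,1]+294)<25)&(abs(P[...,2]-38)<4)
print("knob",P[k].mean(0),k.sum(), P[k].min(0),P[k].max(0))
(x,y),r=cv2.minEnclosingCircle(P[k][:,:2].astype(np.float32)); print(x,y,r)
E
```

```text
1.9333 [ 515.90922023 -295.27628746  160.14968304] [ 0.5177994   0.55759084 -0.1398242   1.74507659  0.09945558  0.84560643
 -0.95883578]
((316.7757873535156, 182.2161865234375), (76.71704864501953, 79.71253967285156), 88.45030212402344) [ 516.4 -293.3   10. ]
knob [ 515.57603299 -293.2170308    38.20414296] 385 [ 506.21152383 -301.8614042    34.01133609] [ 523.79401311 -284.67677529   40.18892718]
515.133544921875 -293.3935241699219 8.940356254577637
```

View pics/w1.png

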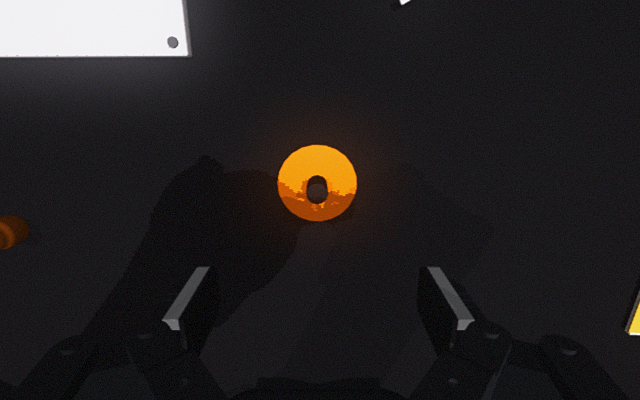

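The wrist view shows the cover disc at (317,182) with its knob at about (317,188), centred near (516,-293). I'll grasp it and then look at the well.

```bash
python3 - <<'E'
from h import *
from workcell import *
p=[515.7,-293.3]
movel([*p,45],R_(A0),max_speed=200)
print(movel([*p,14.5],max_speed=60,guard=8))
s=read_state(); print(s["eef_pos"],s["ft_force"].round(2))
clamp(); wait(0.2)
s=read_state(); print(s["finger_gap"],s["eef_pos"],s["ft_force"].round(2))
movel([*p,160],max_speed=200)
s=read_state(); print(s["time"],s["finger_gap"],s["ft_force"].round(2))
# look at the well from beside
movep([600,-150,190],R_(A0))
s=read_state(); print(s["time"],s["eef_pos"])
c=camera("wrist"); cv2.imwrite("pics/w2.png",c["image"]); pickle.dump(c,open("w2.pkl","wb"))
E
```

```text
False
[ 515.66959022 -293.31903996   14.40274039] [0.03 0.05 0.65]
15.814668110844465 [ 515.77134831 -293.30964878   14.82381918] [-0.89  0.53  5.34]
5.0833 16.149196531070043 [-0.72 -0.   -2.41]
5.8 [ 599.74661222 -149.50254951  188.97333246]
```

View pics/w2.png

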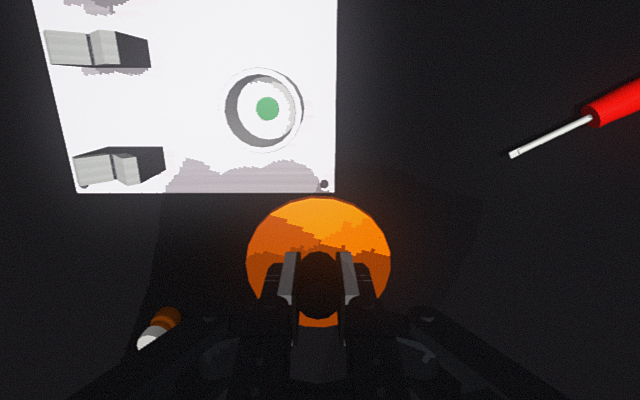

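The cover is held, disc visible around (318,260). The well rim is at (263,110), the V-blocks at (97,48) and (120,165), and the jar (158,328) is clear. I'll measure the rim and blocks from this view.

```bash
python3 - <<'E'
from h import *
from scipy.optimize import least_squares
c=pickle.load(open("w2.pkl","rb")); im=c["image"]; hsv=cv2.cvtColor(im,cv2.COLOR_BGR2HSV); P=cloud(c)
H,S,V=[hsv[...,i].astype(int) for i in range(3)]
k=(np.hypot(P[...,0]-649,P[...,1]+89)<45)&(abs(P[...,2]-60)<4); X=P[k]
print("rim n",k.sum(),"z",np.median(X[:,2]))
r=lambda p: np.hypot(X[:,0]-p[0],X[:,1]-p[1])-29.5
s=least_squares(r,[649,-89],loss="soft_l1"); print("rim centre depth",s.x,np.hypot(X[:,0]-s.x[0],X[:,1]-s.x[1]).min(),np.hypot(X[:,0]-s.x[0],X[:,1]-s.x[1]).max())
# green dot at floor z=18
g=max(blobs((H>45)&(H<85)&(S>60)),key=lambda x:x[1][4]); print("green",g[2],onplane(c,*g[2],18),np.median(P[g[3]],0))
# orange plane
o=(H>8)&(H<25)&(S>130)&(V>60)&(P[...,2]>120); X=P[o]; A=np.c_[X[:,:2]-X[:,:2].mean(0),np.ones(len(X))]; q=np.linalg.lstsq(A,X[:,2],rcond=None)[0]; print("disc plane",q,len(X))
b=max(blobs(o),key=lambda x:x[1][4])
# disc outline centre: edge points, circle radius 35 on plane z
ct=cv2.convexHull(np.argwhere(o)[:,::-1].astype(np.int32)); el=cv2.fitEllipse(ct); print("disc el",el,onplane(c,*el[0],q[2]))
# plate: white points z 12, rect; blocks
k=(P[...,2]>40)&(P[...,2]<75)&(P[...,0]>520)&(P[...,1]>-20)
for i,ss,ce,mm in blobs(k,50):
    X=P[mm]; X=X[X[:,2]>58]; print("block",ce.round(0),len(X),X.max(0).round(1),X.min(0).round(1),X.mean(0).round(1)); print(cv2.minAreaRect(X[:,:2].astype(np.float32)))
m=(P[...,2]>6)&(P[...,2]<18)&(V>110)
b=max(blobs(m),key=lambda x:x[1][4])[3]; hull=cv2.convexHull(np.argwhere(b)[:,::-1].astype(np.int32)).reshape(-1,2); print(hull.tolist())
E
```

```text
rim n 1684 z 60.21355016233454
rim centre depth [647.31822206 -88.73370825] 26.258563957041424 32.47336182932496
green [267.15482234 108.26649746] [646.91860837 -88.39422779  18.        ] [647.32428875 -88.8917742   21.55875214]
disc plane [1.80928746e-01 6.04966431e-02 1.85386861e+02] 8407
disc el ((279.3529357910156, 278.48248291015625), (140.05767822265625, 239.29786682128906), 67.84417724609375) [ 587.6662672  -132.76627409  185.38686115]
block [89. 48.] 1861 [672.9  71.8  70.9] [637.6  16.1  58. ] [655.6  42.3  64.1]
((655.3475952148438, 43.766746520996094), (22.115995407104492, 52.18421936035156), 16.273353576660156)
block [112. 167.] 1383 [587.2  46.3  70.2] [552.   -8.7  58. ] [569.9  17.6  64. ]
((568.9970703125, 18.780803680419922), (22.554101943969727, 52.40974426269531), 16.32668685913086)
[[336, 35], [334, 179], [333, 192], [77, 192], [76, 191], [74, 183], [70, 166], [40, 37], [34, 11], [32, 2], [32, 0], [336, 0]]
```

```bash
python3 - <<'E'
from h import *
c=pickle.load(open("w2.pkl","rb")); im=c["image"]; hsv=cv2.cvtColor(im,cv2.COLOR_BGR2HSV); P=cloud(c)
H,S,V=[hsv[...,i].astype(int) for i in range(3)]
o=(H>8)&(H<25)&(S>130)&(V>60)&(P[...,2]>120)
bs=blobs(o,200); [print(b[1],np.median(P[b[3]],0).round(1)) for b in bs]
o=(H>8)&(H<25)&(S>130)&(V>60)&(np.hypot(P[...,0]-600,P[...,1]+150)<40)
o=cv2.erode(o.astype(np.uint8),np.ones((5,5)))>0
X=P[o];
for _ in range(3):
    A=np.c_[X[:,:2]-[600,-150],np.ones(len(X))]; q=np.linalg.lstsq(A,X[:,2],rcond=None)[0]; r=X[:,2]-A@q; X=X[abs(r)<2.5*r.std()]
print(q,len(X),r.std())
m=(np.hypot(P[...,0]-600,P[...,1]+150)<50)&(P[...,2]>160)&(P[...,2]<200)
row=np.argwhere(o); print(row.min(0),row.max(0))
# upper arc of disc: points of hull above row 270 -> onto plane
ct=cv2.convexHull(np.argwhere((H>8)&(H<25)&(S>130)&(V>60)&(P[...,2]>150))[:,::-1].astype(np.int32)).reshape(-1,2)
ct=ct[(ct[:,0]>240)&(ct[:,0]<400)&(ct[:,1]<300)]
W=np.array([onplane(c,*p,q[2])[:2] for p in ct])
from scipy.optimize import least_squares
s=least_squares(lambda p:np.hypot(W[:,0]-p[0],W[:,1]-p[1])-35,[600,-150],loss="soft_l1"); print(s.x,np.abs(s.fun).max())
E
```

```text
[ 245  196  145  103 8004] [ 613.9 -142.8  184.5]
[298 311  40  16 397] [ 568.9 -157.6  184.7]
[-1.13233926e-03  1.30074827e-03  1.84572597e+02] 5987 0.5468035726361359
[199 248] [324 387]
[ 599.13013458 -148.2944957 ] 0.757933625642373
```

The disc is level (slope ~0.001). The well centre is (647.2,-88.7), and all the views agree to 1–3 mm. Placing the cover now.

```bash
python3 - <<'E'
from h import *
from workcell import *
p=[647.2,-89.2]
movel([*p,189],max_speed=200)
movel([*p,80],max_speed=120)
wait(0.2); s0=read_state(); print(s0["eef_pos"],s0["ft_force"].round(2))
g=movel([*p,68.5],max_speed=15,guard=4)
s=read_state(); print(g,s["eef_pos"],s["ft_force"].round(2),s["time"])
E
```

```text
[647.50357415 -89.25894222  80.62581374] [ 0.29  0.41 -1.95]
True [647.03901908 -89.1857469   69.83499516] [-0.33  0.47  7.23] 8.2833
```

Contact came at TCP z 69.8, against 69.6 expected for a seated cover. I'll release, back off and look.

```bash
python3 - <<'E'
from h import *
from workcell import *
open_gripper(); wait(0.2)
movel([647,-89.2,150],max_speed=150)
movel([600,-110,220],max_speed=250)
c=camera("wrist"); cv2.imwrite("pics/w3.png",c["image"]); pickle.dump(c,open("w3.pkl","wb"))
s=read_state(); print(s["time"],s["finger_gap"],s["ft_force"].round(2))
im=c["image"]; hsv=cv2.cvtColor(im,cv2.COLOR_BGR2HSV); P=cloud(c)
H,S,V=[hsv[...,i].astype(int) for i in range(3)]
o=(H>8)&(H<25)&(S>130)&(V>60)&(np.hypot(P[...,0]-647,P[...,1]+89)<45)
ct=cv2.convexHull(np.argwhere(o)[:,::-1].astype(np.int32)); el=cv2.fitEllipse(ct); print(el,onplane(c,*el[0],65).round(1))
X=P[cv2.erode(o.astype(np.uint8),np.ones((5,5)))>0]; A=np.c_[X[:,:2]-X[:,:2].mean(0),np.ones(len(X))]; print(np.linalg.lstsq(A,X[:,2],rcond=None)[0])
k=(P[...,2]>40)&(P[...,2]<75)&(P[...,0]>520)&(P[...,1]>-20)
for i,ss,ce,mm in blobs(k,50):
    X=P[mm]; X=X[X[:,2]>58]; print("block",ce.round(0),len(X),cv2.minAreaRect(X[:,:2].astype(np.float32)))
E
```

```text
10.4 85.46885728052429 [-0.46 -0.07 -1.08]
((309.5460510253906, 122.71920013427734), (81.2839126586914, 82.86875915527344), 171.84779357910156) [646.9 -88.2  65. ]
[1.08296700e-01 5.10535036e-03 6.65277178e+01]
block [165.   7.] 261 ((695.8451538085938, 48.06713104248047), (8.421838760375977, 37.745750427246094), 37.853370666503906)
block [159.  66.] 1370 ((655.3743896484375, 44.32074737548828), (21.875999450683594, 52.10063171386719), 16.100727081298828)
block [174. 171.] 1084 ((569.1187744140625, 18.891599655151367), (22.564746856689453, 51.71622848510742), 16.068784713745117)
```

View pics/w3.png

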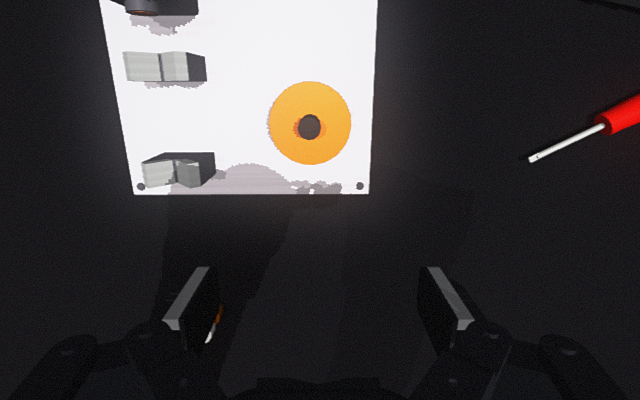

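The cover sits over the well at (310,123). That slope figure probably includes knob pixels, so I'll refit without them.

```bash
python3 - <<'E'
from h import *
c=pickle.load(open("w3.pkl","rb")); P=cloud(c)
d=np.hypot(P[...,0]-646.9,P[...,1]+88.3); X=P[(d<32)&(d>15)&(abs(P[...,2]-65)<6)]
for _ in range(3):
    A=np.c_[X[:,:2]-[647,-88.3],np.ones(len(X))]; q=np.linalg.lstsq(A,X[:,2],rcond=None)[0]; r=X[:,2]-A@q; X=X[abs(r)<2.5*r.std()]
print(q,len(X),r.std())
E
```

```text
[-5.13943606e-04 -4.89638220e-04  6.54990919e+01] 3525 0.6715576744541181
```

The cover is seated: level to 0.001 rad, disc top at 65.5 mm, and centre within 1 mm. Now the barrel.

```bash
python3 - <<'E'
from h import *
from workcell import *
movep([488,346,200],R_(0.186-np.pi/2))
s=read_state(); print(s["time"],s["eef_pos"],s["qpos"].round(2))
c=camera("wrist"); cv2.imwrite("pics/w4.png",c["image"]); pickle.dump(c,open("w4.pkl","wb"))
P=cloud(c); im=c["image"]; hsv=cv2.cvtColor(im,cv2.COLOR_BGR2HSV)
k=(abs(P[...,0]-488)<85)&(abs(P[...,1]-346)<45)&(P[...,2]>48)&(P[...,2]<62)
b=max(blobs(k),key=lambda x:x[1][4])[3]; X=P[b]
r=cv2.minAreaRect(X[:,:2].astype(np.float32)); print(r, X[:,2].max(), np.percentile(X[:,2],98))
T=X[X[:,2]>55.5]; m=T[:,:2].mean(0); v=np.linalg.svd(T[:,:2]-m,full_matrices=False)[2][0]; print(m,np.arctan(v[1]/v[0]))
k=(hsv[...,0]>95)&(hsv[...,0]<130)&(hsv[...,1]>120)&(P[...,2]>2)&(P[...,2]<13)&(P[...,0]>300)
print(cv2.minAreaRect(P[k][:,:2].astype(np.float32)))
E
```

```text
12.1167 [488.80427114 344.91939962 199.9313256 ] [-0.55  0.52 -0.24  1.7   0.15  0.94 -2.23]
((486.25079345703125, 349.25628662109375), (120.55992889404297, 27.450496673583984), 11.031061172485352) 60.345506761367346 59.15881069295483
[489.98211118 349.90473432] 0.18065799532301416
((485.2997741699219, 349.1658630371094), (128.5525665283203, 56.69568634033203), 10.883394241333008)
```

View pics/w4.png

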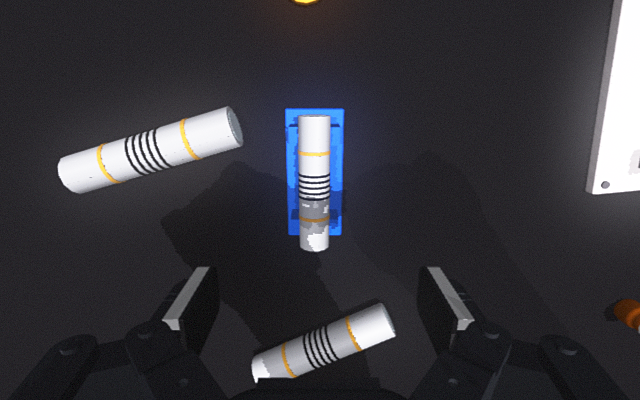

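The barrel is at (315,182) in the wrist image, between the saddles. Its centre is (486.3,349.3), yaw 0.19, length 120.6 and diameter 27.5, which matches the description. The larger barrels at (150,150) and (325,345) are clear of the fingers.

```bash
python3 - <<'E'
from h import *
from workcell import *
p=[486.3,349.3]
movel([*p,90],R_(0.1905-np.pi/2),max_speed=180)
print(movel([*p,25],max_speed=70,guard=8))
s=read_state(); print(s["eef_pos"],s["ft_force"].round(2))
clamp(); wait(0.2)
s=read_state(); print(s["finger_gap"],s["eef_pos"],s["ft_force"].round(2))
movel([*p,180],max_speed=150)
s=read_state(); print(s["time"],s["finger_gap"],s["ft_force"].round(2))
c=camera("wrist"); cv2.imwrite("pics/w5.png",c["image"]); pickle.dump(c,open("w5.pkl","wb"))
P=cloud(c); q=s["eef_pos"]
k=(abs(P[...,0]-q[0])<85)&(abs(P[...,1]-q[1])<45)&(P[...,2]>195)&(P[...,2]<225)
print(q,[ (b[1][:5].tolist(),P[b[3]].max(0).round(1),P[b[3]].min(0).round(1)) for b in blobs(k,100)])
E
```

```text
False
[486.50615174 349.48127266  25.37816955] [0.74 0.17 0.63]
26.288594108822473 [486.38173701 349.28758461  25.26398665] [-1.04 -0.71  5.55]
15.9583 25.886605721142356 [-0.61 -0.19 -2.06]
[485.96789081 348.99732591 179.11606576] [([236, 147, 164, 237, 19541], array([547.1, 378.7, 225. ]), array([444.5, 324.9, 195. ])), ([213, 310, 22, 11, 119], array([488.2, 386. , 225. ]), array([485.7, 379.3, 219.6])), ([401, 310, 22, 10, 114], array([500.5, 323.7, 225. ]), array([498. , 316.9, 220.3]))]
```

View pics/w5.png

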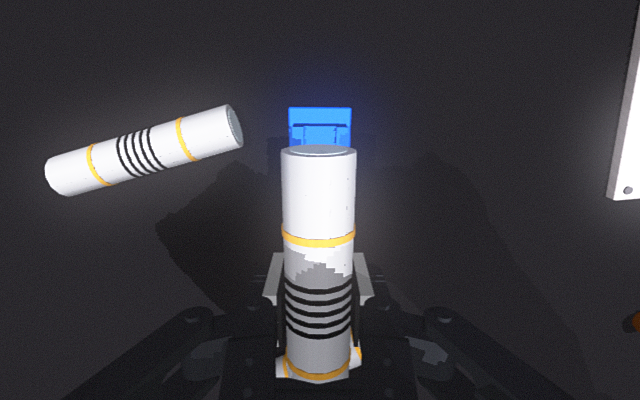

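The barrel is held, running from (318,150) down between the pads. I'll check its pitch, yaw and height relative to the TCP.

```bash
python3 - <<'E'
from h import *
c=pickle.load(open("w5.pkl","rb")); P=cloud(c); q=np.array([485.97,349.0]); a=0.1905
u=np.array([np.cos(a),np.sin(a)]); v=np.array([-u[1],u[0]])
s=(P[...,:2]-q)@u; t=(P[...,:2]-q)@v; z=P[...,2]
M=(abs(t)<18)&(z>190)&(z<225)&(s>-60)&(s<80)
for lo in range(-20,65,10):
    k=M&(s>=lo)&(s<lo+10)
    if k.sum()>50:
        Y=np.c_[t[k],z[k]]; A=np.c_[2*Y,np.ones(len(Y))]
        from scipy.optimize import least_squares
        f=least_squares(lambda p:np.hypot(Y[:,0]-p[0],Y[:,1]-p[1])-14,[0,198],loss="soft_l1"); print(lo+5,k.sum(),f.x.round(2),np.abs(f.fun).mean().round(2))
print("end",np.percentile(s[M],99.5))
E
```

```text
-15 1263 [  0.98 198.06] 0.52
-5 1898 [  0.98 198.63] 2.52
5 2157 [  0.98 198.73] 3.04
15 2749 [  0.49 198.54] 2.88
25 1707 [  0.99 198.08] 0.4
35 1946 [  0.98 197.94] 0.39
45 2018 [  0.99 197.89] 0.38
55 2611 [  0.93 197.73] 1.11
65 242 [  4.54 189.2 ] 3.82
end 60.106086356537226
```

The barrel is level, aligned, and its axis is 18.9 mm above the TCP. The wrist camera reads about 1 mm towards +y, seen consistently on both the cover and the barrel, so I corrected the nest to (612.5,30.5), yaw 0.282.

```bash
python3 - <<'E'
from h import *
from workcell import *
R=R_(0.282-np.pi/2); p=[612.5,30.5]
movep([*p,190],R)
movel([*p,66],R,max_speed=120)
wait(0.3)
s=read_state(); print(s["time"],s["eef_pos"],s["ft_force"].round(2),s["finger_gap"],s["qpos"].round(2))
c=camera("wrist"); cv2.imwrite("pics/w6.png",c["image"]); pickle.dump(c,open("w6.pkl","wb"))
c=camera("scene"); cv2.imwrite("pics/s6.png",cv2.resize(c["image"][170:350,240:430],None,fx=4,fy=4)[:600,:]); 
E
```

```text
18.7833 [612.66327449  30.50923107  66.35088058] [-0.02  0.26 -1.32] 26.615712714280107 [-0.01  0.72 -0.2   1.74  0.2   0.7  -1.61]
```

View pics/w6.png

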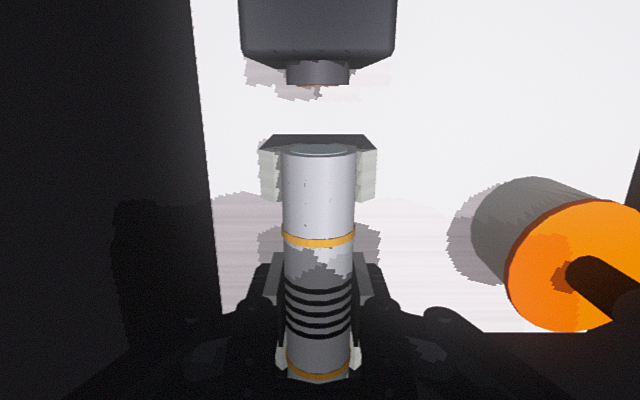

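View pics/s6.png

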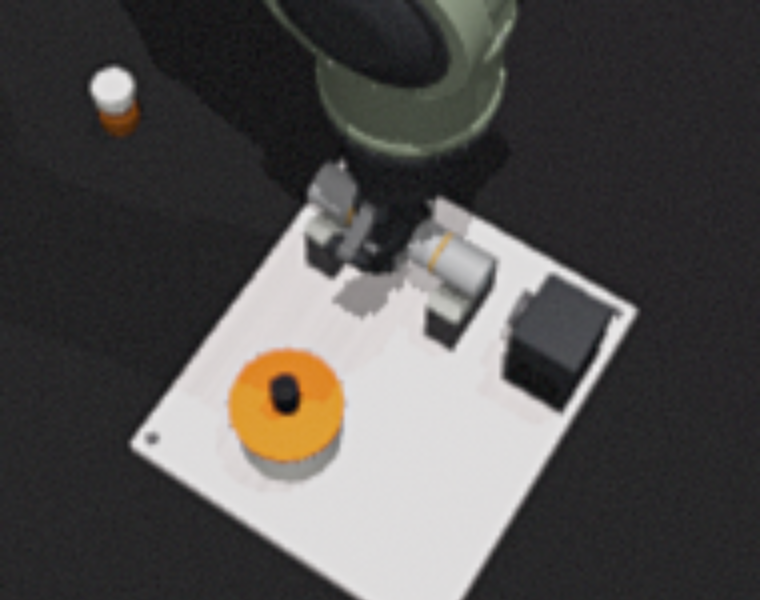

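The barrel (centre column 319) lies over the V-block (edges at 259 and 376, so its middle is 318). The lamp is clear above and the cover is still seated. Descending guarded and slow.

```bash
python3 - <<'E'
from h import *
from workcell import *
p=[612.5,30.5]
movel([*p,55],max_speed=40,guard=5)
s=read_state(); f0=s["ft_force"]; print(s["eef_pos"],f0.round(2))
g=movel([*p,48.5],max_speed=6,guard=5)
s=read_state(); print(g,s["time"],s["eef_pos"],(s["ft_force"]-f0).round(2),s["torque"].round(2)); wait(0.3)
s=read_state(); print(s["eef_pos"],(s["ft_force"]-f0).round(2),s["torque"].round(2)); pickle.dump(f0,open("f0.pkl","wb"))
E
```

```text
[612.28629669  30.51354795  54.60145373] [-0.43 -0.53 -0.36]
True 19.9917 [612.49955976  30.5253807   51.25584673] [-0.72  0.57  7.62] [-0.04  0.15  0.11]
[612.51809169  30.49343117  51.26025826] [-0.5   0.43  7.47] [-0.08  0.18  0.08]
```

Contact came at TCP z 51.26, against about 51 expected. I'll step the push up to about 15 N.

```bash
python3 - <<'E'
from h import *
from workcell import *
p=[612.5,30.5]; z=51.2
for i in range(12):
    z-=0.12; movel([*p,z],max_speed=3); wait(0.25)
    f=np.mean([ (wait(0.03),read_state()["ft_force"])[1] for _ in range(4)],0)
    s=read_state(); print(round(z,2),s["eef_pos"].round(2),f.round(2),s["torque"].round(2),round(s["time"],1),round(s["finger_gap"],2))
    if f[2]>12.5: break
E
```

```text
51.08 [612.51  30.5   51.28] [-2.47 -0.29  6.44] [0.03 0.48 0.11] 21.0 26.39
50.96 [612.55  30.54  51.28] [-3.11 -0.1   8.05] [-0.06  0.62  0.06] 21.6 26.33
50.84 [612.52  30.49  51.21] [-3.45 -0.68 10.21] [-0.07  0.79  0.08] 22.3 26.31
50.72 [612.49  30.49  51.19] [-4.33 -0.37 12.05] [-0.09  0.94  0.1 ] 22.9 26.71
50.6 [612.54  30.54  51.19] [-5.27 -0.69 13.78] [-0.02  1.07  0.09] 23.6 25.78
```

Net push is about 15.5 N, allowing for the −1.7 N free reading, and the sideways imbalance across the groove is under 1 N. One last check of the barrel pose, the cover and the bystanders.

```bash
python3 - <<'E'
from h import *
from workcell import *
from scipy.optimize import least_squares
c=camera("wrist"); cv2.imwrite("pics/w7.png",c["image"]); P=cloud(c); q=np.array([612.5,30.5]); a=.282
u=np.array([np.cos(a),np.sin(a)]); v=np.array([-u[1],u[0]]); s=(P[...,:2]-q)@u; t=(P[...,:2]-q)@v; z=P[...,2]
M=(abs(t)<16)&(z>66)&(z<95)
for lo in (-20,25,35,45):
    k=M&(s>=lo)&(s<lo+10)
    if k.sum()>50:
        Y=np.c_[t[k],z[k]]; f=least_squares(lambda p:np.hypot(Y[:,0]-p[0],Y[:,1]-p[1])-14,[0,70],loss="soft_l1"); print(lo+5,k.sum(),f.x.round(2))
print("end",np.percentile(s[M],99))
k=(z>40)&(z<75)&(s>20)&(s<70)&(abs(t)<30)&(z<68.7)&(abs(t)>15)
for sg in (1,-1): print("block edge t",sg,np.percentile(sg*t[k&(sg*t>0)],98), "x",np.percentile(s[k],[2,98]))
d=np.hypot(P[...,0]-646.9,P[...,1]+88.3); X=P[(d<32)&(d>15)&(abs(z-65)<6)]; print("cover z",np.median(X[:,2]),len(X))
for n in ("scene","top"):
    c0=pickle.load(open(n+"0.pkl","rb")); c1=camera(n); cv2.imwrite(f"pics/{n}7.png",c1["image"])
    for nm,pt in (("vial",(397,-33,25)),("driver",(694,-341,10)),("ring",(620,375,5))):
        uv=proj(c0,pt).astype(int); sl=np.s_[max(uv[1]-20,0):uv[1]+20,uv[0]-20:uv[0]+20]
        print(n,nm,uv,np.abs(c0["image"][sl].astype(int)-c1["image"][sl]).mean().round(1))
st=read_state(); print(st["time"],st["ft_force"].round(2),st["eef_pos"])
E
```

```text
-15 1265 [ 0.97 70.16]
30 1862 [ 1.02 70.3 ]
40 2070 [ 0.8  70.09]
50 2264 [ 0.85 70.08]
end 102.57002975799763
block edge t 1 26.297197167207333 x [34.52222896 56.1079741 ]
block edge t -1 24.219945549961608 x [34.52222896 56.1079741 ]
cover z 65.43916209300411 7422
scene vial [269 196] 4.1
scene driver [238 364] 2.8
scene ring [430 169] 3.0
top vial [348 228] 112.4
top driver [441 136] 1.8
top ring [221 160] 1.9
23.7 [-5.29 -0.76 14.07] [612.54623607  30.50853157  51.20043841]
```

```bash
python3 - <<'E'
import cv2,numpy as np
a=cv2.imread("pics/scene7.png");b=cv2.imread("pics/w7.png")
cv2.imwrite("pics/f7.png",cv2.resize(np.vstack([a[80:],b[80:]]),None,fx=.9,fy=.9))
E
```

```text
(no output)
```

View pics/f7.png

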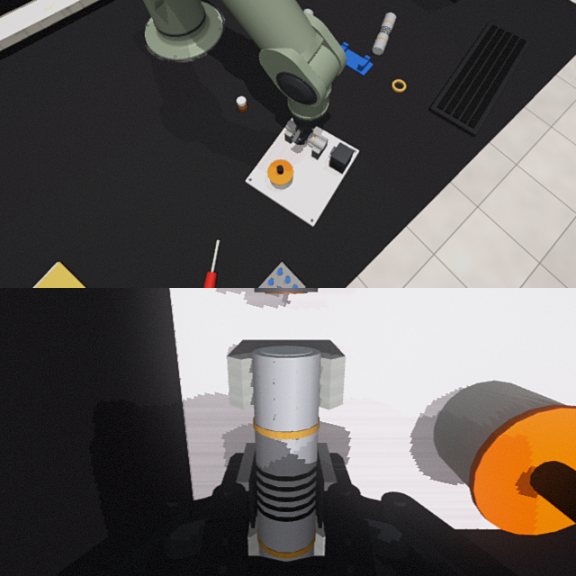

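The barrel's axis is at z ≈ 70.1, within 0.2 mm of the block centre (both read with the same camera bias), level and centred lengthwise. The cover is seated, and the jar, screwdriver and ring are unmoved. The large top-view difference at the jar is the arm blocking it; the scene view shows the jar unchanged. Handing in.

```bash
python3 - <<'E'
from workcell import *
finish_job(); s=read_state(); print(s["time"],s["ft_force"].round(2),s["eef_pos"].round(2))
E
```

```text
the job is handed in; nothing more can be done
the job is handed in; nothing more can be done
```

I set the orange cover on the sensor well and let go of it. Then I took the smallest barrel from the blue holder, laid it in the V-blocks, and handed in while still holding it pressed down, at about 24 s of the 72 s allowed.

**Last checks**
- **Cover:** its disc top reads 65.4 mm against 65 mm nominal, its centre is within about 1 mm, and it was level to about 0.001 rad just after release.
- **Barrel:** its axis is at 70.1 to 70.3 mm against 70 mm, about 0.2 mm off the blocks' centre sideways. It is aligned with the groove and centred lengthwise.
- **Push:** about 15.5 N straight down, or roughly 11 N on each sloping face. The split between the faces is calculated; only the total force was measured.
- **Jar, screwdriver and ring:** unchanged in the scene view.

**What disagreed**
- **Side force:** about 5 N remains along the groove, probably friction. I left it, since nothing moved.
- **Camera offset:** the wrist camera read about 1 mm to one side, which I corrected for. The top and scene views differed from it by 1 to 3 mm on the jig.
- **Jar in the top view:** the arm blocks it there, so that check rests on the scene view alone.
- **Force after hand-in:** I could not read the robot's state once the job was handed in, so the final second is unconfirmed.

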